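# Wind a bench jack up to the height pointer

## Robot

A 6-joint arm with a two-finger parallel gripper is mounted at the origin on the work surface. World frame = base frame: x ahead of the robot, y to its left, z up, the work surface at z = 0. Lengths are in m, angles in rad, forces in N, time in s.
With the tool pointing down it reaches from about 0.325 to 0.85 m from the base axis. Payload 4.4 kg.
Tool frame: the origin (TCP) lies on the centre line of the jaws, within the pads' length; the fingertips stand 8 mm ahead of it and the grasp point (between the pads) lies 11 mm behind it; z points along the fingers, y is the line along which they close (so a half turn about z gives the same grasp; the last joint's range is limited). The gripper opens to 94 mm and grips with 3 to 60 N. Pads are 16 mm wide; open, the fingers measure 119 mm over their backs; the gripper's body (75 mm by 177 mm) begins 78 mm behind the grasp point.
Start: joints at [-1.254, 0.207, 1.542, -0, 1.393, -0.15], TCP at [0.259, -0.513, 0.213] pointing down, gripper open.
Joint ranges: [-2.73, 2.73], [-0.86, 2.22], [0.23, 2.46], [-1.11, 4.25], [0.08, 2.63], [-2.82, 2.82]. Speed limits (rad/s): [2.79, 2.79, 3.14, 3.14, 3.14, 3.14].

## Interface

Orientations are given as a rotation vector (axis times angle).
In Python, from plant import sense, get_image, camera_model, hand_in, look_for, cut_out gives the robot as it stands. The module is installed in compiled form; this text tells all that it offers.
- The arm moves only by the shell command python3 -m jog 'ROWS' [FORCE]. ROWS is JSON, one flat list of numbers, 7 for each row, row after row: the turn, a rotation vector about the tool's x, y, z in degrees, then the shift along the tool's x, y, z in units of 60 mm (1.0 is 60 mm), then the opening, from 0 (shut) to 1 (fully open). A call has 1 to 12 rows; each row shifts and turns the commanded pose from where the row before left it, along the tool's axes as they then stand; what a row does not reach is not made up. A row lasts 1/8 s, in which the tool goes at most 62.5 mm and 10.7 degrees, less where a joint would pass 70% of its speed; a pose out of reach is approached as far as the arm can. A call is refused whole if a number of a shift passes 1 or a number of a turn 10.7, either way. A call with a gripper value outside its range is refused whole. The fingers move at their own pace and stop on an object; FORCE is the grip in N (left out, the last holds). Time passes only in rows, so rows that do not move let the fingers close. It gives the time, the measured TCP pose, the force, the opening and the grip force at its end, in the units of the state.
- sense(): the state, without advancing time (a new reading comes with each control period).
- get_image(name): name is "scene" or "top"; returns the picture (420x560x3 uint8, blue, green, red); there is no depth.
- camera_model(name): a dict with "mtx" (3x3 intrinsics, pixels), "extrinsics" (4x4, takes a point from camera to world coordinates). Camera axes: x right, y down, z forward; pixel columns grow to the right and rows downward; lengths in m; the calibration is good to about 2 mm. A picture is of the moment at which its call begins. camera_model takes no time and is no camera call.
- hand_in(): hands the job in; it is judged then, once.
Trained networks look in the newest picture that a camera, given by its name, has taken for a name from the list of things; names that differ only in an ending like _2 or _b are one class to them, and where a whole thing is asked for, a point or a joint stands for the part that bears it (a point fixed in the world has none). Each returns a list of dicts, best first, with "confidence" (0 to 1); they miss things now and then, are a little off and sometimes report something else, mostly with a low value. They report only what shows in the picture. A call takes as long as a camera call. They do not tell look-alikes from the thing itself.
- look_for(name, camera): "location" ([x, y, z] in m, in the coordinates of the camera as it stood for that picture, good to about 4 mm: the middle of the surface that is visible of it).
- cut_out(name, camera): "pixels" (420x560 bool, what is visible of it).
The state is a dict: "clock": time; "joints": joint angles; "joint_vel": joint speeds; "tau": joint torques, N m; "tcp_pos": TCP position; "tcp_rot": TCP orientation; "contact_force": force on the tool from outside, world axes, zero at the start; "moment": the same for the moment, N m; "opening": finger opening in m; "finger_force": force on a finger pad.
Only numpy, scipy, OpenCV 4.12 (cv2) and the standard library are available. Lean on these libraries where they do the work, as an engineer would, in place of code of your own. Each camera call takes 0.05 s, during which the arm holds its last target. There are 200 camera calls.

## Task

Fit the loose crank onto the square spindle of the bench jack, feeling for the angle at which its socket drops fully home, and wind it clockwise by its handle until the top of the clamped aluminium frame is level with the tip of the height pointer. Never force the crank against the jack, keep off the frame and the pointer and leave the other things where they are; at the end leave the crank sitting fully down on the spindle.

Things in the scene. Friction and masses are not known exactly. Their poses are not given: they have to be found in the camera images.
- jack: Fixed grey screw jack, origin on the table under the spindle axis, z up, +y towards its lift table. Base plate 130 x 390 mm, gear housing 90 x 90 x 68 mm at the spindle. Turned clockwise seen from above, the spindle raises the table 12 mm a turn, at once (back lowers it); it takes about 0.1 N m either way (1.5 N at the crank handle) and stays where left
- seat (a point): Fixed point on the spindle axis, on its collar (40 mm across), 74 mm above the table: the fully fitted crank's underside rests here. Above it the drive square, 16 x 16 mm, 20 mm tall, then a round pilot tip 15.6 mm across, 7 mm tall, tapering to 10 mm. Axes are the jack's: the square's own angle may be anything and is not measured
- crank: Loose steel crank, about 0.4 kg, upright on its hub. Origin: centre of the hub's underside; z up, x along the arm to the handle. Hub 38 x 38 x 32 mm; arm 18 mm wide, z 32 to 42, x -11 to 79. Over the hub a gripping boss 24 x 24 mm, z 42 to 68, sides parallel to x and y. At x = 65 a black ball knob, 30 mm in diameter, on a neck, centre at z = 66, spinning freely about its upright pin
- socket (a point): Mouth of the crank's socket, same pose as crank. The socket is open below, 18 mm square, 28 mm deep, sides parallel to the crank's x and y, so it drops over the drive square at four angles, each give or take 7 degrees; at any other angle it passes the pilot tip and rests on the square, 20 mm above the seat. Once on, it has that 7 degrees of play; press with a few N only
- handle (a point): Centre of the crank's black handle ball (30 mm), 66 mm above the crank's underside, 65 mm from the socket axis; axes as the crank's
- platen: Lift table of the jack: steel plate 150 x 130 x 12 mm, 210 mm along the jack's +y from the spindle axis, with an aluminium frame section 180 x 138 x 30 mm clamped on it. Origin: centre of the plate's underside, z up. It moves only up and down
- frame_top (a point): Middle of the top edge of the frame's side next to the pointer, 42 mm above the lift table's origin; it is to be brought level with pointer_tip. At the start it is 12 to 27 mm lower
- pointer_tip (a point): Tip of the level steel pointer, on its axis, beside the frame; the pointer is clamped on a round upright 190 mm tall at the far end of the jack (jack's y = 313 mm) and keeps its height
- vblock: Bystander: steel block 50 x 50 x 42 mm with a slot along its top, may stand where the crank could have stood. Origin: centre of the underside
- spanner: Bystander: spanner 150 mm long lying beside the jack. Origin: centre of the underside
- driver: Bystander: screwdriver lying on the table. Origin: centre of the underside
- wipe_bottle: Bystander: white plastic bottle 56 mm in diameter, 130 mm tall, beyond the jack. Origin: centre of the underside
Things that resemble listed ones, but are neither listed nor needed, are in the scene too. What is shaped like the crank but pink is not meant.

How it is judged:
By the outcome, as a careful person would: the job done as asked, in the order asked, and still so for the second after the job is handed in, with the robot touching nothing.
It also fails if it takes over 72 s, if anything falls off the work surface, if the arm or the gripper's body presses on something with over 40 N, if the wrist force passes 120 N, or if a joint passes its speed limit or range.

## Working session

There is one attempt and no reset: what is moved stays moved. The work goes in short steps, Python scripts to look and compute and a shell command to move; the robot and the scene stay as the last step left them, time stands still between calls to the robot, and variables do not carry over. Pictures are saved under pics/ and viewed, at most 11 in all, crops included, and the job is handed in when it is done.

```bash
mkdir -p pics; cat > h.py <<'E'
import numpy as np, cv2
from plant import *
from scipy.spatial.transform import Rotation as R
def W(p,cam):
    T=camera_model(cam)['extrinsics']; T=np.array(T); return T[:3,:3]@np.array(p)+T[:3,3]
def px(P,cam):
    m=camera_model(cam); T=np.linalg.inv(np.array(m['extrinsics'])); q=T[:3,:3]@np.array(P)+T[:3,3]; u=np.array(m['mtx'])@q; return u[:2]/u[2]
def onz(u,z,cam):
    m=camera_model(cam); T=np.array(m['extrinsics']); d=T[:3,:3]@np.linalg.inv(np.array(m['mtx']))@np.array([u[0],u[1],1.]); o=T[:3,3]; return o+d*(z-o[2])/d[2]
E
python3 - <<'E'
from h import *
for c in ['scene','top']:
    im=get_image(c); cv2.imwrite(f'pics/{c}0.png',im); print(c,np.round(np.array(camera_model(c)['extrinsics']),3).tolist())
    for n in ['jack','seat','crank','socket','handle','platen','frame_top','pointer_tip','vblock']:
        for r in look_for(n,c)[:3]:
            w=W(r['location'],c); print(n,round(r['confidence'],2),np.round(w,3),np.round(px(w,c)))
s=sense();print(s['clock'],s['tcp_pos'],s['tcp_rot'],s['opening'],s['contact_force'])
E
```

```text
scene [[-0.451, 0.726, -0.518, 1.0], [0.892, 0.376, -0.25, 0.152], [0.013, -0.575, -0.818, 0.959], [0.0, 0.0, 0.0, 1.0]]
jack 0.81 [0.547 0.102 0.102] [343. 275.]
seat 0.69 [0.548 0.102 0.102] [343. 276.]
crank 0.96 [ 0.358 -0.4    0.042] [213. 169.]
crank 0.89 [ 0.44  -0.286  0.045] [231. 200.]
crank 0.71 [ 0.352 -0.142  0.051] [288. 196.]
socket 0.77 [ 0.438 -0.283  0.042] [232. 201.]
socket 0.74 [ 0.258 -0.27   0.041] [265. 163.]
socket 0.72 [ 0.36  -0.399  0.046] [213. 169.]
handle 0.95 [ 0.251 -0.266  0.046] [267. 161.]
handle 0.77 [ 0.357 -0.396  0.042] [215. 170.]
handle 0.7 [ 0.357 -0.144  0.055] [287. 196.]
platen 0.58 [0.532 0.134 0.119] [358. 273.]
platen 0.52 [0.55  0.102 0.105] [343. 276.]
platen 0.28 [ 0.593 -0.296  0.034] [200. 241.]
frame_top 0.8 [0.535 0.135 0.118] [359. 274.]
pointer_tip 0.65 [0.541 0.229 0.149] [399. 287.]
pointer_tip 0.29 [ 0.441 -0.284  0.04 ] [231. 202.]
vblock 0.83 [ 0.591 -0.298  0.033] [199. 240.]
vblock 0.19 [ 0.441 -0.283  0.042] [232. 202.]
top [[0.005, -0.991, 0.134, 0.363], [-1.0, -0.005, 0.004, -0.092], [-0.004, -0.134, -0.991, 0.964], 
[... 203 characters left out ...]
 0.55 [ 0.243 -0.268  0.045] [359. 327.]
socket 0.84 [ 0.428 -0.278  0.047] [361. 246.]
socket 0.71 [ 0.361 -0.144  0.05 ] [304. 274.]
socket 0.7 [ 0.356 -0.394  0.041] [411. 277.]
handle 0.96 [ 0.356 -0.142  0.056] [304. 277.]
handle 0.78 [ 0.244 -0.271  0.042] [360. 326.]
handle 0.7 [ 0.361 -0.396  0.042] [412. 275.]
platen 0.57 [0.534 0.136 0.116] [179. 195.]
frame_top 0.94 [0.537 0.138 0.116] [179. 194.]
pointer_tip 0.68 [0.534 0.234 0.155] [128. 191.]
vblock 0.79 [ 0.591 -0.298  0.038] [367. 179.]
vblock 0.2 [ 0.502 -0.481  0.024] [442. 217.]
1.0 [ 0.25874712 -0.51349409  0.2134512 ] [3.05642820e+00 7.26527503e-01 4.33395314e-05] 0.09409851781343032 [-0.17853551  0.62996978 -1.02044436]
```

View pics/scene0.png

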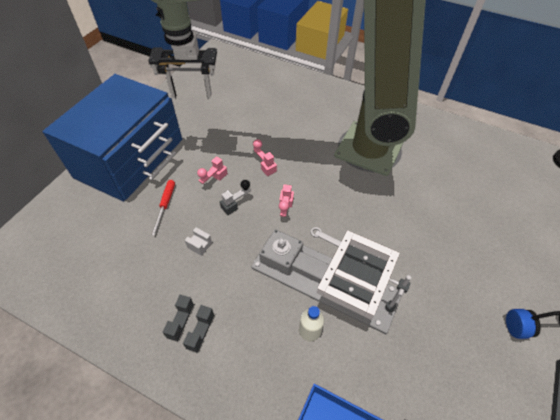

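View pics/top0.png

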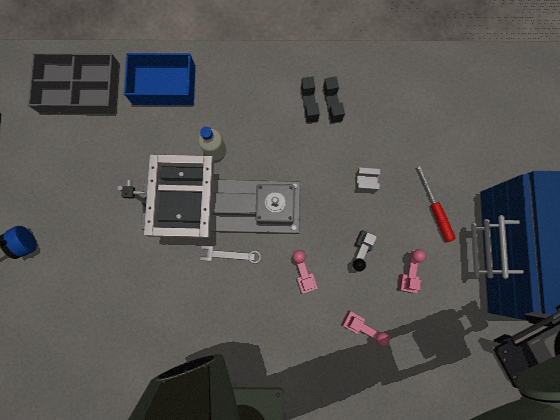

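Scene picture: the black-knobbed grey crank is at scene (235,195) and top (364,248). Things that could be mistaken for it are the pink look-alikes at top (304,274), (366,328) and (413,270). The V-block at (368,179) could also be confused with it. I choose the grey/black one and check it in a close crop.

```bash
python3 - <<'E'
from h import *
t=get_image('top'); s=get_image('scene')
def crop(im,x,y,w,h,k=8): return cv2.resize(im[y:y+h,x:x+w],(w*k,h*k),interpolation=cv2.INTER_CUBIC)
a=crop(t,340,220,50,37); b=crop(s,210,175,50,37); c=crop(t,250,180,50,37); d=crop(s,258,228,50,37)
cv2.imwrite('pics/m1.png',np.vstack([np.hstack([a,b]),np.hstack([c,d])]))
E
```

```text
(no output)
```

View pics/m1.png

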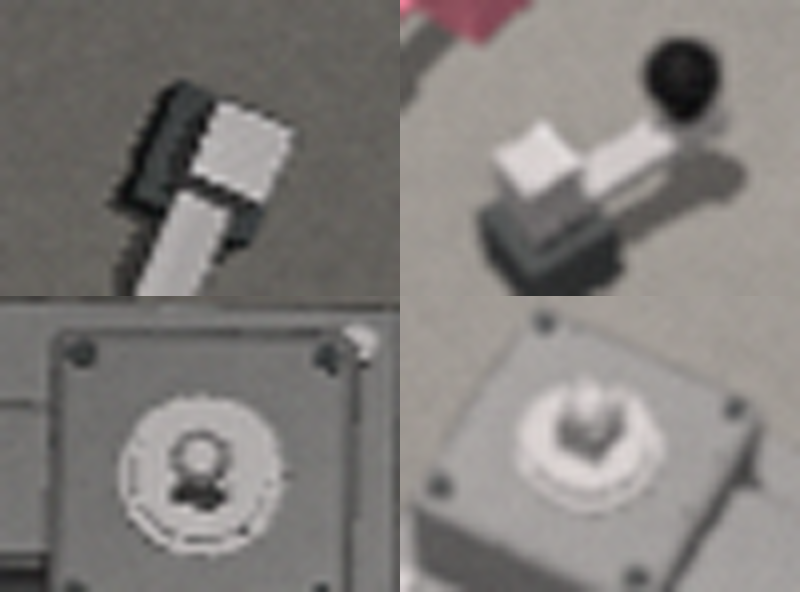

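The montage shows the steel crank with its black knob, confirming the choice. The boss top face is at top ≈(369.8,238.4) and scene ≈(226.9,194.5). The spindle collar is at top ≈(274.5,201.9) and scene ≈(281.2,246.8).

```bash
cat >> h.py <<'E'
def tri(ut,us):
    A=[];b=[]
    for c,u in(('top',ut),('scene',us)):
        m=camera_model(c);T=np.array(m['extrinsics']);d=T[:3,:3]@np.linalg.inv(np.array(m['mtx']))@np.array([u[0],u[1],1.]);d/=np.linalg.norm(d);P=np.eye(3)-np.outer(d,d);A.append(P);b.append(P@T[:3,3])
    return np.linalg.solve(sum(A),sum(b))
def pose():
    s=sense();M=R.from_rotvec(s['tcp_rot']).as_matrix();return s,M
def rel(P):
    "shift in tool axes, units, to world P"
    s,M=pose();return np.round(M.T@(np.array(P)-s['tcp_pos'])/.06,3)
E
python3 - <<'E'
from h import *
t=get_image('top');s=get_image('scene')
def ball(im,x,y,w,h):
    g=im[y:y+h,x:x+w].max(2); m=(g<45).astype(np.uint8); n,l,st,c=cv2.connectedComponentsWithStats(m); i=1+np.argmax(st[1:,4]);print(st[i]);return c[i]+[x,y]
bt=ball(t,345,255,30,20); bs=ball(s,236,176,18,16); print(bt,bs,tri(bt,bs))
B=(369.75,238.4);S=(226.9,194.5)
print('ball',onz(bt,.066,'top'),onz(bs,.066,'scene'))
print('boss',onz(B,.068,'top'),onz(S,.068,'scene'),tri(B,S))
print('collar',onz((274.5,201.9),.074,'top'),onz((281.25,246.75),.074,'scene'),tri((274.5,201.9),(281.25,246.75)))
print('pilot',onz((274.9,198.75),.101,'top'),onz((281,239),.101,'scene'))
print(pose()[1])
E
```

```text
[  7   4  14  12 135]
[ 5  4  8 10 56]
[358.60740741 264.42962963] [244.82142857 184.44642857] [ 0.38473847 -0.26752399  0.0699865 ]
ball [ 0.38437852 -0.26710194  0.066     ] [ 0.38226622 -0.27067492  0.066     ]
boss [ 0.4440244  -0.29362353  0.068     ] [ 0.44049361 -0.29693977  0.068     ] [ 0.44384504 -0.29320478  0.07362095]
collar [ 0.52723859 -0.07386201  0.074     ] [ 0.52823935 -0.07541038  0.074     ] [ 0.52766559 -0.07469032  0.0734919 ]
pilot [ 0.52945869 -0.07527332  0.101     ] [ 0.52220575 -0.07954935  0.101     ]
[[ 8.92999074e-01  4.50058500e-01  9.29824459e-06]
 [ 4.50058500e-01 -8.92999074e-01 -1.27838089e-05]
 [ 2.54986198e-06  1.56006835e-05 -1.00000000e+00]]
```

```bash
python3 -m jog '[0,0,0,0.73,-0.31,0.176,0.6, 0,0,0,0.73,-0.31,0.176,0.6, 0,0,0,0.73,-0.31,0.176,0.6, 0,0,0,0.73,-0.31,0.176,0.6, 0,0,0,0.73,-0.31,0.176,0.6, 0,0,0,0.73,-0.31,0.176,0.6, 0,0,10.2,0,0,0,0.6, 0,0,10.2,0,0,0,0.6, 0,0,10.2,0,0,0,0.6, 0,0,10.2,0,0,0,0.6, 0,0,10.2,0,0,0,0.6, 0,0,0,0,0,0,0.6]'; python3 - <<'E'
from h import *
s,M=pose();print(s['clock'],s['tcp_pos'],M[:2,0],s['contact_force'],rel([.4425,-.2953,.045]))
# refine crank seen again from both with mask of dark hub etc
for c in('top','scene'):
    im=get_image(c); cv2.imwrite(f'pics/{c}1.png',im)
E
```

```text
clock: 2.7
tcp_pos: [0.4433, -0.2956, 0.1501]
tcp_rot: [3.072, -0.657, 0.0]
contact_force: [0.2, 0.2, -0.1]
opening: 0.0562
finger_force: 0.0
2.7 [ 0.44325957 -0.29558666  0.15013174] [ 0.91258112 -0.40889568] [ 0.19976146  0.22160012 -0.0930061 ] [-1.400e-02  1.000e-03  1.752e+00]
```

```bash
python3 -m jog '[0,0,0,0,0,0.5,0.6, 0,0,0,0,0,0.5,0.6, 0,0,0,0,0,0.5,0.6, 0,0,0,0,0,0.25,0.6, 0,0,0,0,0,0,0.0, 0,0,0,0,0,0,0.0, 0,0,0,0,0,0,0.0, 0,0,0,0,0,0,0.0, 0,0,0,0,0,0,0.0]' 25; python3 - <<'E'
from h import *
s,M=pose();print(s['tcp_pos'],s['contact_force'],s['moment'],M[:2,0])
t=get_image('top');u=get_image('scene')
def crop(im,x,y,w,h,k=8): return cv2.resize(im[y:y+h,x:x+w],(w*k,h*k),interpolation=cv2.INTER_CUBIC)
cv2.imwrite('pics/m2.png',np.hstack([crop(t,335,210,50,70),crop(u,205,150,50,70)]))
E
```

```text
clock: 3.92
tcp_pos: [0.4442, -0.296, 0.0462]
tcp_rot: [3.071, -0.66, 0.003]
contact_force: [1.4, 1.7, 4.6]
opening: 0.0237
finger_force: 25.0
[ 0.44418573 -0.29598533  0.04622567] [1.35644235 1.69119828 4.59032303] [ 0.32881116 -0.15712494 -0.00320337] [ 0.91173291 -0.41077702]
```

View pics/m2.png

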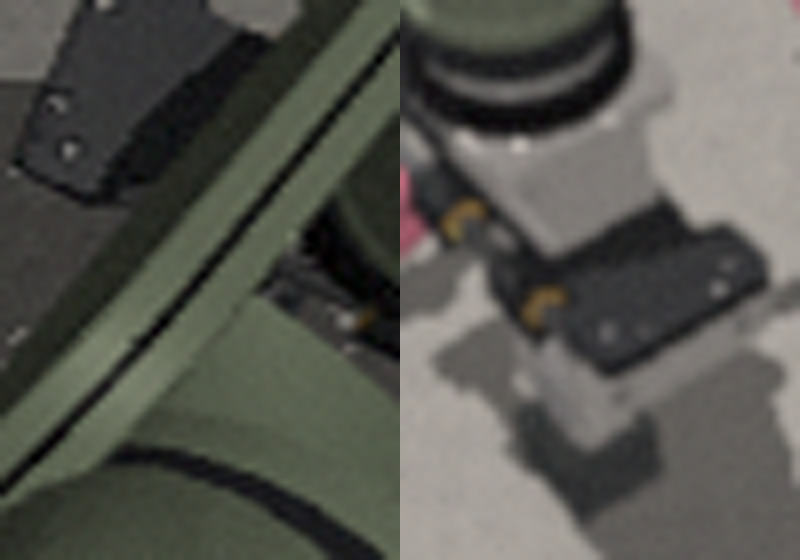

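The gripper holds the boss at an opening of 23.7 mm, with the dark hub below it (scene montage ≈(590,460)). Next I lift it and carry it over the spindle.

```bash
python3 -m jog '[0,0,0,0,0,-0.5,0, 0,0,0,0,0,-0.8,0, 0,0,0,0,0,-0.8,0, 0,0,0,0,0,-0.3,0, 0,0,0,-0.05,-0.787,0,0, 0,0,0,-0.05,-0.787,0,0, 0,0,0,-0.05,-0.787,0,0, 0,0,0,-0.05,-0.787,0,0, 0,0,0,-0.05,-0.787,0,0, 0,0,0,0,0,0,0, 0,0,0,0,0,0,0]'; python3 - <<'E'
from h import *
s,M=pose();print(s['tcp_pos'],s['contact_force'],s['moment'],M,s['joints'])
t=get_image('top');u=get_image('scene')
def crop(im,x,y,w,h,k=8): return cv2.resize(im[y:y+h,x:x+w],(w*k,h*k),interpolation=cv2.INTER_CUBIC)
cv2.imwrite('pics/m3.png',np.hstack([crop(t,245,165,50,70),crop(u,255,190,50,70)]))
E
```

```text
clock: 5.4
tcp_pos: [0.5252, -0.0741, 0.1871]
tcp_rot: [3.071, -0.659, -0.006]
contact_force: [-0.1, -0.1, -4.1]
opening: 0.0238
finger_force: 25.0
[ 0.5251726  -0.07405773  0.18708977] [-0.08320992 -0.08102072 -4.05798001] [ 0.04810929  0.00459236 -0.01262352] [[ 9.12000332e-01 -4.10171468e-01 -3.84210087e-03]
 [-4.10173804e-01 -9.12007353e-01  1.95115920e-04]
 [-3.58405523e-03  1.39798334e-03 -9.99992600e-01]] [-3.02733074e-01  1.38328203e-01  1.67738246e+00 -9.87795002e-04
  1.32960766e+00  1.69094599e+00]
```

View pics/m3.png

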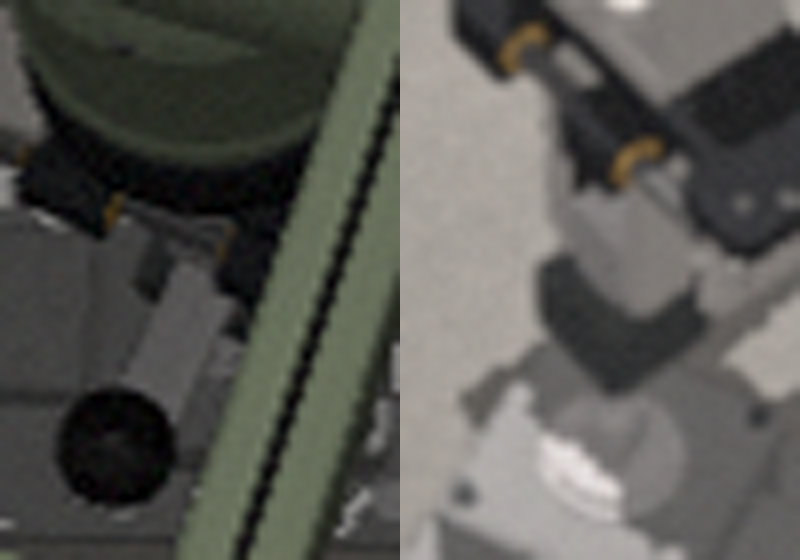

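```bash
python3 - <<'E'
from h import *
t=cv2.imread('pics/top0.png')
s,M=pose();ub=s['tcp_pos'][2]-.0462
xd=-M[:2,0]
b=onz((259,220.4),ub+.066,'top'); print('ball',b,'origin',b[:2]-.065*xd)
c=onz((281.6,238.25),ub,'scene'); a=np.radians(20.8); print('corner origin',c[:2]-.0269*np.array([np.cos(a),np.sin(a)]))
# same for calibration of bias: old ball estimate top only
print(s['tcp_pos'])
# jack yaw: base edges in top
for p in((258,184),(292,183.5),(257,222),(294,221)): print(onz(p,.068,'top'))
E
```

```text
ball [ 0.46565639 -0.04659862  0.2076958 ] origin [ 0.52488588 -0.07337264]
corner origin [ 0.51711601 -0.07777445]
[ 0.52555147 -0.07497326  0.1878958 ]
[ 0.5708612  -0.03467031  0.068     ]
[ 0.57241611 -0.11450072  0.068     ]
[ 0.48084966 -0.03353442  0.068     ]
[ 0.48359893 -0.11926029  0.068     ]
```

```bash
python3 -m jog '[0,0,0,0.058,0,0.1,0, 0,0,0,0,0,0.3,0, 0,0,0,0,0,0.18,0, 0,0,0,0,0,0.05,0, 0,0,0,0,0,0.05,0, 0,0,0,0,0,0,0]'; python3 -c "
from h import *
s,M=pose();print(s['tcp_pos'],s['tcp_pos'][2]-.0462,s['contact_force'],s['moment'])"
```

```text
clock: 6.25
tcp_pos: [0.5299, -0.0755, 0.1484]
tcp_rot: [3.072, -0.66, 0.0]
contact_force: [-0.5, 0.3, -4.5]
opening: 0.0239
finger_force: 25.0
[ 0.52986064 -0.0755241   0.1483968 ] 0.10219680473469478 [-0.48228413  0.32460198 -4.49389522] [ 0.0283978   0.01206446 -0.01082991]
```

```bash
python3 -m jog '[0,0,0,0,0,0.04,0, 0,0,0,0,0,0.03,0, 0,0,0,0,0,0,0]';python3 -m jog '[0,0,0,0,0,0.04,0, 0,0,0,0,0,0,0]';python3 -m jog '[0,0,0,0,0,0.03,0, 0,0,0,0,0,0,0]'
```

```text
clock: 6.62
tcp_pos: [0.5296, -0.0755, 0.144]
tcp_rot: [-3.071, 0.66, 0.0]
contact_force: [-1.0, -0.6, -4.4]
opening: 0.0239
finger_force: 25.0
clock: 6.88
tcp_pos: [0.5295, -0.0755, 0.1414]
tcp_rot: [-3.071, 0.66, 0.001]
contact_force: [-0.2, 0.7, -4.6]
opening: 0.0242
finger_force: 25.0
clock: 7.12
tcp_pos: [0.5297, -0.0756, 0.1401]
tcp_rot: [-3.071, 0.66, 0.0]
contact_force: [-1.2, 0.9, -1.5]
opening: 0.0234
finger_force: 25.0
```

```bash
python3 -m jog '[0,0,0,0,0,0.03,0, 0,0,0,0,0,0,0]' | grep -E 'pos|contact'; python3 -m jog '[0,0,-5,0,0,0,0, 0,0,0,0,0,0,0]'| grep -E 'pos|contact';python3 -m jog '[0,0,-5,0,0,0,0, 0,0,0,0,0,0,0]'| grep -E 'pos|contact'
```

```text
tcp_pos: [0.53, -0.0756, 0.1398]
contact_force: [-4.1, 0.9, 5.8]
tcp_pos: [0.5303, -0.075, 0.1398]
contact_force: [-3.0, 2.1, 5.9]
tcp_pos: [0.5304, -0.0745, 0.1397]
contact_force: [-3.2, 4.1, 5.2]
```

```bash
python3 -m jog '[0,0,-4,-0.02,-0.009,-0.008,0, 0,0,0,0,0,0,0]' | grep -E 'pos|contact'; python3 -m jog '[0,0,-5,0,0,0,0, 0,0,0,0,0,0,0]'| grep -E 'pos|contact';python3 -m jog '[0,0,-5,0,0,0,0, 0,0,0,0,0,0,0]'| grep -E 'pos|contact'
```

```text
tcp_pos: [0.5299, -0.0744, 0.1398]
contact_force: [-0.0, 3.4, 2.7]
tcp_pos: [0.5284, -0.075, 0.138]
contact_force: [0.9, 0.2, -4.1]
tcp_pos: [0.5282, -0.0749, 0.1378]
contact_force: [-1.0, -0.3, -4.6]
```

```bash
python3 -m jog '[0,0,0,0,0,0.06,0, 0,0,0,0,0,0,0]' | grep -E 'pos|contact'; python3 -m jog '[0,0,0,0,0,0.08,0, 0,0,0,0,0,0.06,0, 0,0,0,0,0,0,0]'| grep -E 'pos|contact';python3 -m jog '[0,0,0,0,0,0.05,0, 0,0,0,0,0,0,0]'| grep -E 'pos|contact'
```

```text
tcp_pos: [0.5282, -0.0747, 0.1342]
contact_force: [-0.4, 0.2, -4.0]
tcp_pos: [0.5283, -0.0746, 0.126]
contact_force: [0.0, -0.3, -3.3]
tcp_pos: [0.5285, -0.0747, 0.1233]
contact_force: [-0.1, -0.2, -4.3]
```

```bash
python3 -m jog '[0,0,0,0,0,0.04,0, 0,0,0,0,0,0,0]' | grep -E 'pos|contact'; python3 -m jog '[0,0,0,0,0,0.015,0, 0,0,0,0,0,0,0]'| grep -E 'pos|contact'
```

```text
tcp_pos: [0.5285, -0.0747, 0.121]
contact_force: [0.8, -0.4, -4.2]
tcp_pos: [0.5287, -0.0748, 0.1203]
contact_force: [-0.1, 0.7, -3.4]
```

```bash
python3 -m jog '[0,0,0,0,0,0,0.55, 0,0,0,0,0,0,0.55, 0,0,0,0,0,0,0.55, 0,0,0,0,0,-0.8,0.55, 0,0,0,0,0,-0.8,0.55, 0,0,0,-0.8,0.5,-0.5,0.55, 0,0,0,-0.8,1,0,0.55, 0,0,0,-0.8,1,0,0.55, 0,0,0,0,0,0,0.55]';python3 - <<'E'
from h import *
s,M=pose();print(s['tcp_pos'],s['contact_force'],s['moment'],M[:2,0])
t=get_image('top');u=get_image('scene');cv2.imwrite('pics/t4.png',t);cv2.imwrite('pics/s4.png',u)
for c in('top','scene'):
  for n in('frame_top','pointer_tip','handle','socket'):
    for r in look_for(n,c)[:2]: w=W(r['location'],c);print(c,n,round(r['confidence'],2),np.round(w,4),np.round(px(w,c)))
def crop(im,x,y,w,h,k=6): return cv2.resize(im[y:y+h,x:x+w],(w*k,h*k),interpolation=cv2.INTER_CUBIC)
cv2.imwrite('pics/m4.png',np.vstack([np.hstack([crop(t,110,145,65,50),crop(t,240,165,65,50)]),np.hstack([crop(u,365,255,65,50),crop(u,250,210,65,50)])]))
E
```

```text
clock: 11.12
tcp_pos: [0.4012, -0.2041, 0.2461]
tcp_rot: [3.14, -0.018, 0.001]
contact_force: [0.4, 0.3, 0.2]
opening: 0.0521
finger_force: 0.0
[ 0.40117553 -0.20407956  0.24609244] [0.36221823 0.32532815 0.23698873] [0.0674741  0.00150599 0.06232641] [ 0.9999311  -0.01172855]
top frame_top 0.96 [0.5354 0.1355 0.1146] [180. 195.]
top pointer_tip 0.5 [0.5312 0.2345 0.1562] [128. 192.]
top handle 0.96 [ 0.506  -0.0766  0.1181] [275. 208.]
top handle 0.6 [ 0.2545 -0.254   0.04  ] [352. 321.]
top socket 0.97 [ 0.5106 -0.0719  0.1177] [273. 206.]
top socket 0.82 [ 0.2482 -0.2578  0.0399] [354. 324.]
scene frame_top 0.63 [0.5352 0.1346 0.1179] [358. 274.]
scene handle 0.92 [ 0.358  -0.3963  0.0426] [214. 170.]
scene handle 0.8 [ 0.5254 -0.0723  0.1155] [283. 238.]
scene socket 0.86 [ 0.3615 -0.3955  0.046 ] [214. 170.]
scene socket 0.76 [ 0.2593 -0.274   0.0408] [264. 163.]
```

View pics/m4.png

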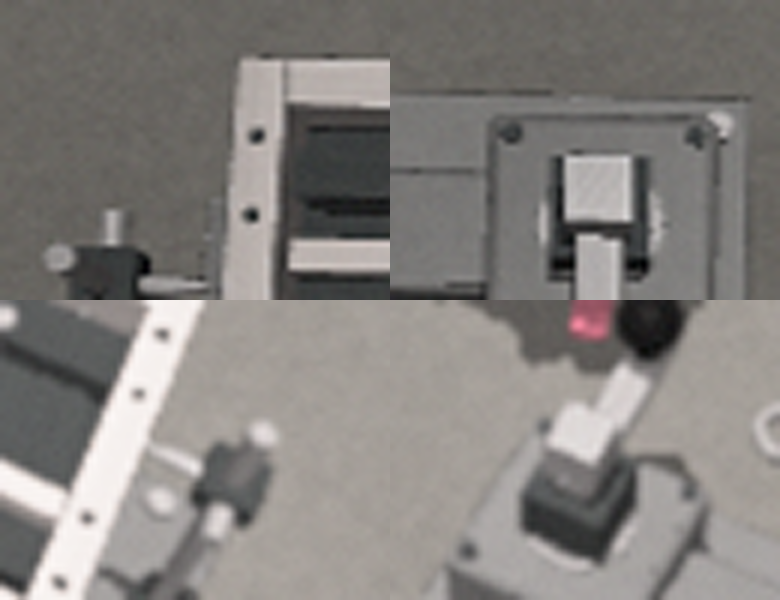

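The crank is fully down on the jack, with its arm towards the robot and the ball at scene ≈(357,214). The pointer tip is near top (144.5,192) and scene (390,279), beside the frame edge, and I zoom in there.

```bash
python3 - <<'E'
from h import *
t=cv2.imread('pics/t4.png');u=cv2.imread('pics/s4.png')
def crop(im,x,y,w,h,k=16): 
    c=cv2.resize(im[y:y+h,x:x+w],(w*k,h*k),interpolation=cv2.INTER_CUBIC).astype(float); return np.clip((c-60)*1.3,0,255).astype(np.uint8)
cv2.imwrite('pics/m5.png',np.hstack([crop(t,130,180,25,36),crop(u,377,262,25,36)]))
b=[]
print('tip',tri((144.5,192.2),(389.8,279.)))
for z in(.145,.155,.165): print(px([.534,.225,z],'scene'),px([.534,.225,z],'top'))
E
```

```text
tip [0.53233649 0.20263723 0.15084792]
[397.73795528 284.80605593] [134.41282778 192.13719572]
[398.87100266 282.90217504] [132.63958358 191.16165551]
[400.02528181 280.96261802] [130.82326796 190.1624198 ]
```

View pics/m5.png

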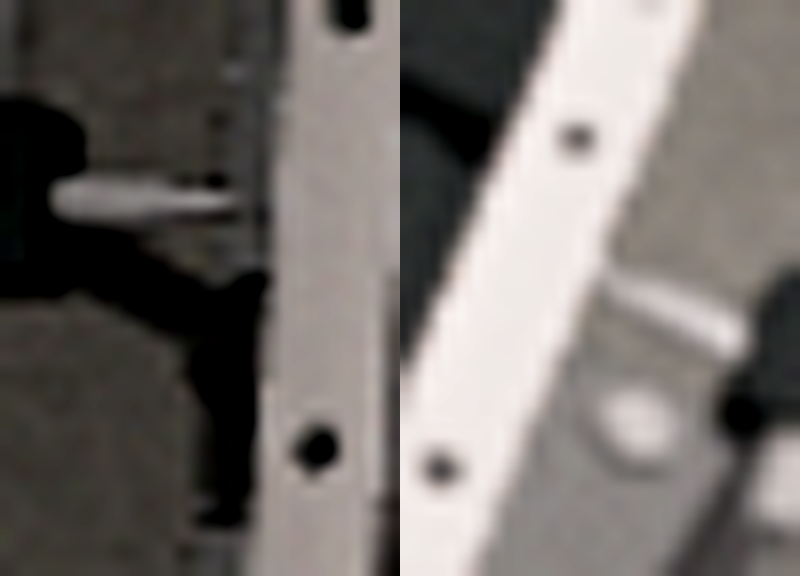

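```bash
cat >> h.py <<'E'
def dark(im,p,r=3):
    x,y=int(round(p[0])),int(round(p[1])); g=im[y-r:y+r+1,x-r:x+r+1].mean(2); w=np.clip(g.max()*.8-g,0,None)
    yy,xx=np.mgrid[y-r:y+r+1,x-r:x+r+1]; w=w*((xx-p[0])**2+(yy-p[1])**2<=r*r); return (w*xx).sum()/w.sum(),(w*yy).sum()/w.sum()
def holes(t,u,T,S,v=1):
    z=[]
    for a,b in zip(T,S):
        a,b=dark(t,a,2),dark(u,b,2); P=tri(a,b); z.append(P[2]); v and print(np.round(a,1),np.round(b,1),np.round(P,4))
    return np.mean(z)
E
python3 - <<'E'
from h import *
t=cv2.imread('pics/t4.png');u=cv2.imread('pics/s4.png')
print(holes(t,u,[(152.3,167),(151.3,180.3),(149.4,207.4)],[(374.5,301.5),(379.2,290.7),(387.5,270.2)]))
print(tri((144.4,192.1),(389.6,278.9)))
for x in(.45,.62):print(px([x,.204,.13],'top'),px([x,.204,.13],'scene'))
print('ball',rel([.4635,-.0748,.131]))
E
```

```text
[152.3 167.2] [374.5 301.6] [0.592  0.192  0.1351]
[151.4 180.4] [379.1 290.8] [0.5623 0.1927 0.1354]
[149.3 207.6] [387.7 270.1] [0.5024 0.1939 0.1354]
0.13531025250293652
[0.53250893 0.20237077 0.15143545]
[144.59931872 231.92275725] [398.06190796 255.70300927]
[148.61427093 155.40612778] [375.310562   315.49811774]
ball [ 0.992 -2.094  1.907]
```

```bash
python3 - <<'E'
from h import *
print(onz((292.8,213.7),.14,'scene'))
t=cv2.imread('pics/t4.png'); g=t[205:260,255:300].max(2); m=(g<45).astype(np.uint8); n,l,st,c=cv2.connectedComponentsWithStats(m)
for i in range(1,n):
    if st[i,4]>40: p=c[i]+[255,205];print(st[i],p,onz(p,.14,'top'))
E
```

```text
[ 0.4614453  -0.07664939  0.14      ]
[  2  15  29  14 175] [273.18285714 225.45142857] [ 0.4641389  -0.07281872  0.14      ]
```

```bash
python3 -m jog '[0,0,0,0.33,-0.7,0,0.55, 0,0,0,0.33,-0.7,0,0.55, 0,0,0,0.33,-0.694,0,0.55, 0,0,0,0,0,0.5,0.55, 0,0,0,0,0,0.5,0.55, 0,0,0,0,0,0.5,0.55, 0,0,0,0,0,0.4,0.55, 0,0,0,0,0,0,0, 0,0,0,0,0,0,0, 0,0,0,0,0,0,0, 0,0,0,0,0,0,0]' 15; python3 -c "
from h import *
s,M=pose();print(s['tcp_pos'],s['contact_force'],s['moment'],s['joints'],M[:2,0])"
```

```text
clock: 13.0
tcp_pos: [0.464, -0.0759, 0.1327]
tcp_rot: [3.141, -0.007, 0.003]
contact_force: [0.7, 0.6, 0.8]
opening: 0.0293
finger_force: 15.0
[ 0.46400486 -0.07594767  0.13265279] [0.72105905 0.61901911 0.80748108] [0.08972639 0.00331294 0.01454297] [-3.46671592e-01  6.77361308e-02  1.87717555e+00  8.10234283e-05
  1.19442108e+00  1.22849292e+00] [ 0.99998801 -0.00439712]
```

```bash
python3 -m jog '[0,0,0,0.037,-0.28,0,0, 0,0,0,0.108,-0.261,0,0, 0,0,0,0.172,-0.224,0,0, 0,0,0,0.224,-0.172,0,0, 0,0,0,0.261,-0.108,0,0, 0,0,0,0.28,-0.037,0,0, 0,0,0,0,0,0,0]'
```

```text
clock: 13.88
tcp_pos: [0.5305, -0.0093, 0.1325]
tcp_rot: [-3.14, 0.005, -0.005]
contact_force: [1.0, 2.5, 5.3]
opening: 0.0294
finger_force: 15.0
```

```bash
python3 -m jog '[0,0,0,0.28,0.037,-0.005,0, 0,0,0,0.261,0.108,0,0, 0,0,0,0.224,0.172,0,0, 0,0,0,0.172,0.224,0,0, 0,0,0,0.108,0.261,0,0, 0,0,0,0.037,0.28,0,0, 0,0,0,-0.037,0.28,0,0, 0,0,0,-0.108,0.261,0,0, 0,0,0,-0.172,0.224,0,0, 0,0,0,-0.224,0.172,0,0, 0,0,0,-0.261,0.108,0,0, 0,0,0,-0.28,0.037,0,0]'
```

```text
clock: 15.38
tcp_pos: [0.526, -0.1407, 0.1314]
tcp_rot: [-3.14, 0.008, 0.002]
contact_force: [1.9, 5.0, 3.8]
opening: 0.029
finger_force: 15.0
```

```bash
python3 -m jog '[0,0,0,-0.28,-0.037,0,0, 0,0,0,-0.261,-0.108,0,0, 0,0,0,-0.224,-0.172,0,0, 0,0,0,-0.172,-0.224,0,0, 0,0,0,-0.108,-0.261,0,0, 0,0,0,-0.037,-0.28,0,0, 0,0,0,0,0,0,0]'; python3 - <<'E'
from h import *
t=get_image('top');u=get_image('scene');cv2.imwrite('pics/t6.png',t);cv2.imwrite('pics/s6.png',u)
def crop(im,x,y,w,h,k=6): return cv2.resize(im[y:y+h,x:x+w],(w*k,h*k),interpolation=cv2.INTER_CUBIC)
cv2.imwrite('pics/m6.png',np.hstack([crop(t,120,145,65,95),crop(u,350,230,65,95)]))
E
```

```text
clock: 16.25
tcp_pos: [0.4626, -0.0751, 0.1312]
tcp_rot: [3.141, -0.005, 0.001]
contact_force: [5.2, 0.1, -1.4]
opening: 0.0292
finger_force: 15.0
```

View pics/m6.png

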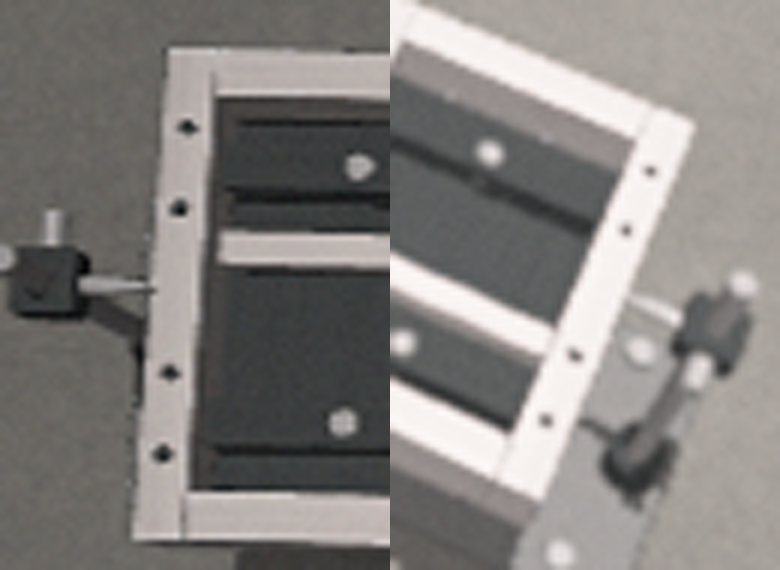

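The picture shows the frame raised, its holes at top (150.7,165.7)…(146.7,220) and scene (375,299)…(393,258). The tip is at top (144.8,192.3) and scene (389.5,279).

```bash
python3 - <<'E'
from h import *
t=cv2.imread('pics/t6.png');u=cv2.imread('pics/s6.png')
print(holes(t,u,[(150.7,165.7),(149.3,179.2),(147.7,206.5),(146.7,220.2)],[(375.3,299.5),(380.2,288.8),(388.8,267.8),(392.8,258)]))
print(tri((144.8,192.3),(389.5,279)),tri((144.6,192.2),(389.6,278.9)),tri((144.1,192.2),(390.1,278.9)))
# frame +y top corners
print(tri((120+168/6-.5,145+47/6-.5),(350+(545-390)/6-.5,230+500/6-.5)),tri((120+133/6-.5,145+541/6-.5),(350+(693-390)/6-.5,230+125/6-.5)))
E
```

```text
[150.8 165.7] [375.5 299.6] [0.5921 0.1918 0.1465]
[149.4 179.3] [380.4 288.8] [0.5621 0.1932 0.1464]
[147.8 206.7] [388.9 267.9] [0.5023 0.1938 0.1465]
[146.6 220.2] [392.9 258. ] [0.4732 0.1942 0.1476]
0.14675288173200446
[0.53226806 0.20212945 0.15024846] [0.5323379  0.20224947 0.15100565] [0.53219051 0.20316967 0.15159684]
[0.62178928 0.20098717 0.14643427] [0.44287543 0.20366795 0.14495746]
```

```bash
python3 - <<'E'
from h import *
t=cv2.imread('pics/t6.png').mean(2);u=cv2.imread('pics/s6.png').mean(2)
def prof(g,xs,f,h=6):
    out=[]
    for x in xs:
        yc=f(x); yy=np.arange(yc-h,yc+h,.1); v=cv2.remap(g.astype(np.float32),np.full((len(yy),1),x,np.float32),yy.astype(np.float32)[:,None],cv2.INTER_LINEAR)[:,0]
        m=np.abs(yy-yc)<1.5; i=np.argmax(np.where(m,v,0)); a,b=i,i
        th=(v[i]+np.median(v))/2
        while a>0 and v[a]>th:a-=1
        while b<len(v)-1 and v[b]>th:b+=1
        out.append((x,(yy[a]+yy[b])/2,yy[b]-yy[a],v[i]-np.median(v)))
    return np.round(np.array(out),2)
T=prof(t,np.arange(134.,146,1),lambda x:192.2)
S=prof(u,np.arange(388.,399,1),lambda x:279+(x-389.5)*.46)
print(T.tolist());print(S.tolist())
def plane(c,P):
    k=np.polyfit(P[:,0],P[:,1],1); p=[(P[0,0],np.polyval(k,P[0,0])),(P[-1,0],np.polyval(k,P[-1,0]))]
    E=np.array(camera_model(c)['extrinsics']); o=E[:3,3]; n=np.cross(onz(p[0],.1,c)-o,onz(p[1],.1,c)-o); n/=np.linalg.norm(n); return n,n@o
a=plane('top',T[1:-4]);b=plane('scene',S[3:-2])
d=np.cross(a[0],b[0]);d/=np.linalg.norm(d);print('dir',d)
for y in(.203,.215): print(np.linalg.solve([a[0],b[0],[0,1,0]],[a[1],b[1],y]))
E
```

```text
[[134.0, 191.9, 2.6, 106.43], [135.0, 191.8, 2.4, 63.86], [136.0, 191.75, 2.3, 54.82], [137.0, 191.85, 2.1, 66.33], [138.0, 191.85, 1.9, 65.26], [139.0, 191.8, 1.8, 66.52], [140.0, 191.95, 1.3, 62.89], [141.0, 192.0, 1.0, 64.49], [142.0, 192.0, 1.0, 69.75], [143.0, 192.05, 0.9, 70.41], [144.0, 191.95, 0.7, 30.08], [145.0, 191.45, 1.3, 14.74]]
[[388.0, 275.21, 5.8, 5.28], [389.0, 275.52, 5.5, 17.25], [390.0, 279.18, 1.3, 15.61], [391.0, 279.64, 1.9, 37.23], [392.0, 280.0, 2.1, 48.1], [393.0, 280.36, 2.5, 52.0], [394.0, 280.82, 2.5, 51.88], [395.0, 281.28, 2.5, 56.96], [396.0, 281.84, 2.5, 60.46], [397.0, 282.35, 2.4, 64.1], [398.0, 282.31, 1.8, 27.94]]
dir [-0.02341613 -0.99918597 -0.03284928]
[0.53272229 0.203      0.15253979]
[0.53300352 0.215      0.15293431]
```

```bash
python3 -m jog '[0,0,0,0.037,-0.28,0,0, 0,0,0,0.108,-0.261,0,0, 0,0,0,0.172,-0.224,0,0, 0,0,0,0.224,-0.172,0,0, 0,0,0,0.261,-0.108,0,0, 0,0,0,0.28,-0.037,0,0, 0,0,0,0.28,0.037,0,0, 0,0,0,0.261,0.108,0,0, 0,0,0,0,0,0,0]'; python3 - <<'E'
from h import *
for i in range(3):
  t=get_image('top');u=get_image('scene');cv2.imwrite(f'pics/t7{i}.png',t);cv2.imwrite(f'pics/s7{i}.png',u)
def crop(im,x,y,w,h,k=16): return cv2.resize(im[y:y+h,x:x+w],(w*k,h*k),interpolation=cv2.INTER_CUBIC)
cv2.imwrite('pics/m7.png',np.hstack([crop(t,130,180,25,36),crop(u,377,262,25,36)]))
f=lambda dz:[np.round(px([x,y,.1467+dz],c),1).tolist() for c in('top','scene') for x,y in((.592,.192),(.562,.193),(.5023,.1938),(.473,.194))]
print(f(.004))
E
```

```text
clock: 17.48
tcp_pos: [0.5632, -0.0187, 0.1319]
tcp_rot: [-3.139, 0.008, -0.004]
contact_force: [2.1, 3.2, 3.9]
opening: 0.0288
finger_force: 15.0
[[150.3, 165.2], [149.1, 178.8], [147.3, 206.3], [146.5, 220.0], [376.2, 298.8], [381.0, 287.9], [389.5, 267.0], [393.4, 257.3]]
```

View pics/m7.png

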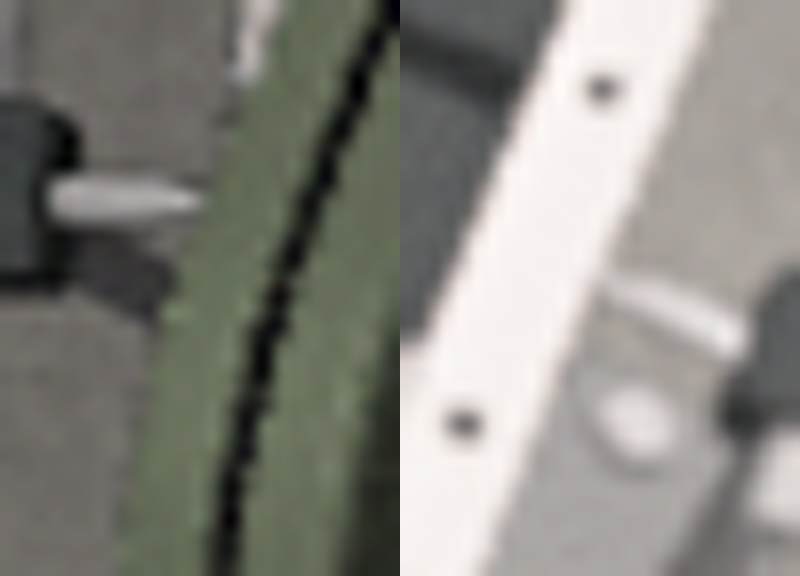

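```bash
cat >> h.py <<'E'
from scipy.optimize import least_squares
XY=[(.592,.192),(.562,.193),(.5023,.1938),(.4732,.1942)]
def sz(u,S):
    z=[]
    for p,b in zip(XY,S):
        b=np.array(dark(u,b,2)); z.append(least_squares(lambda q:px([*p,q[0]],'scene')-b,[.15]).x[0])
    return np.round(z,4),np.mean(z)
E
python3 - <<'E'
from h import *
u=cv2.imread('pics/s6.png');print(sz(u,[(375.3,299.5),(380.2,288.8),(388.8,267.8),(392.8,258)]))
for i in range(3):
    u=cv2.imread(f'pics/s7{i}.png');print(sz(u,[(376.2,298.8),(380.6,288),(389.2,267.1),(393.4,257.3)]))
u=cv2.imread('pics/s4.png');print(sz(u[:],[(374.5,301.5),(379.2,290.7),(387.5,270.2)]))
E
```

```text
(array([0.1458, 0.1457, 0.1462, 0.1471]), np.float64(0.14619115509342523))
(array([0.1498, 0.1491, 0.15  , 0.1512]), np.float64(0.15002615968216038))
(array([0.1498, 0.1491, 0.15  , 0.1512]), np.float64(0.1500246492429379))
(array([0.1498, 0.1492, 0.1499, 0.1512]), np.float64(0.15002637190212187))
(array([0.1345, 0.1342, 0.1347]), np.float64(0.13446410895393845))
```

```bash
python3 -m jog '[0,0,0,0.224,0.172,0,0, 0,0,0,0,0,0,0, 0,0,0,0,0,0,0.5, 0,0,0,0,0,0,0.5, 0,0,0,0,0,0,0.5, 0,0,0,0,0,-0.7,0.5, 0,0,0,0,0,-0.9,0.5, 0,0,0,-0.6,0.8,0,0.5, 0,0,0,-0.6,0.8,0,0.5, 0,0,0,-0.6,0.8,0,0.5, 0,0,0,-0.6,0.8,0,0.5, 0,0,0,0,0,0,0.5]'; python3 - <<'E'
from h import *
for i in range(3):
  t=get_image('top');u=get_image('scene');cv2.imwrite(f'pics/t8{i}.png',t);cv2.imwrite(f'pics/s8{i}.png',u)
def crop(im,x,y,w,h,k=16): return cv2.resize(im[y:y+h,x:x+w],(w*k,h*k),interpolation=cv2.INTER_CUBIC)
cv2.imwrite('pics/m8.png',np.hstack([crop(t,130,180,25,36),crop(u,377,262,25,36)]))
T=[(150.3,165.2),(149.1,178.8),(147.3,206.3),(146.5,220.0)];S=[(376.4,298.4),(380.8,287.6),(389.4,266.8),(393.6,257)]
print(holes(t,u,T,S),sz(u,S))
c=lambda im,P:np.array([dark(im,p,2) for p in P])
E
```

```text
clock: 19.27
tcp_pos: [0.4269, -0.2245, 0.2277]
tcp_rot: [3.141, -0.018, -0.002]
contact_force: [0.9, 0.2, 0.4]
opening: 0.047
finger_force: 0.0
[149.9 165.1] [376.2 298.8] [0.5922 0.1923 0.1513]
[149.1 178.7] [380.6 287.8] [0.5622 0.1925 0.151 ]
[147.  206.1] [389.3 267.1] [0.5029 0.1939 0.1514]
[145.9 220.2] [393.5 257.3] [0.4728 0.1947 0.151 ]
0.15119570733379528 (array([0.1507, 0.1502, 0.1501, 0.1513]), np.float64(0.150580601135971))
```

View pics/m8.png

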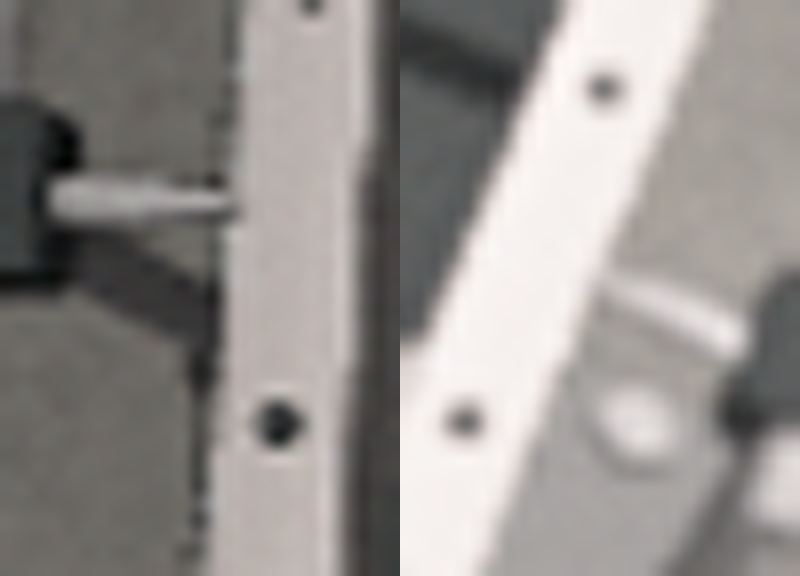

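```bash
python3 - <<'E'
from h import *
def edges(g,x,yc,h=5):
    yy=np.arange(yc-h,yc+h,.05).astype(np.float32); v=cv2.remap(g,np.full((len(yy),1),x,np.float32),yy[:,None],cv2.INTER_CUBIC)[:,0]; d=np.gradient(cv2.GaussianBlur(v[:,None],(1,9),2)[:,0])
    m=np.abs(yy-yc)<2.6; return yy[np.argmax(np.where(m,d,-9))],yy[np.argmin(np.where(m,d,9))]
def plane(c,k,x0,x1):
    p=[(x,np.polyval(k,x)) for x in(x0,x1)]
    o=np.array(camera_model(c)['extrinsics'])[:3,3]; n=np.cross(onz(p[0],.1,c)-o,onz(p[1],.1,c)-o); n/=np.linalg.norm(n); return n,n@o
for f in('4','6','80','81'):
    L=[]
    for c,xs,fn in(('top',np.arange(135,142.1,.5),lambda x:192.),('scene',np.arange(391,396.6,.5),lambda x:279.2+(x-390)*.45)):
        g=cv2.imread(f'pics/{c[0]}{f}.png').mean(2).astype(np.float32)
        e=np.array([edges(g,x,fn(x)) for x in xs]); k=np.polyfit(xs,e.mean(1),1); L.append(plane(c,k,xs[0],xs[-1]))
        w=np.polyfit(xs,e[:,1]-e[:,0],1); print(c,'rms',np.std(e.mean(1)-np.polyval(k,xs)).round(2),'width zero at',(-w[1]/w[0]).round(1))
    (a,A),(b,B)=L; print(f,np.linalg.solve([a,b,[0,1,0]],[A,B,.203]).round(4),'level fit',np.round([np.linalg.lstsq(np.array([a[[0,2]],b[[0,2]]]),np.array([A-a[1]*y,B-b[1]*y]),rcond=None)[0][1] for y in(.203,.21,.216)],4))
E
```

```text
top rms 0.03 width zero at 145.6
scene rms 0.18 width zero at 379.3
4 [0.5327 0.203  0.1527] level fit [0.1527 0.1525 0.1523]
top rms 0.02 width zero at 145.4
scene rms 0.15 width zero at 376.4
6 [0.5327 0.203  0.1527] level fit [0.1527 0.1525 0.1523]
top rms 0.03 width zero at 145.8
scene rms 0.16 width zero at 376.5
80 [0.5327 0.203  0.1528] level fit [0.1528 0.1525 0.1523]
top rms 0.04 width zero at 145.6
scene rms 0.16 width zero at 378.1
81 [0.5327 0.203  0.1528] level fit [0.1528 0.1525 0.1523]
```

```bash
python3 -m jog '[0,0,0,0.6,-0.8,0,0.5, 0,0,0,0.6,-0.8,0,0.5, 0,0,0,0.6,-0.8,0,0.5, 0,0,0,0.6,-0.8,0,0.5, 0,0,0,0,0,0.6,0.5, 0,0,0,0,0,0.6,0.5, 0,0,0,0,0,0.4,0.5, 0,0,0,0,0,0,0, 0,0,0,0,0,0,0, 0,0,0,0,0,0,0, 0,0,0,0,0,0,0]'; python3 -m jog '[0,0,0,0.158,0.2,0,0, 0,0,0,0.107,0.231,0,0, 0,0,0,0,0,0,0, 0,0,0,0,0,0,0]'
```

```text
clock: 20.95
tcp_pos: [0.5752, -0.0298, 0.1331]
tcp_rot: [-3.141, 0.007, -0.004]
contact_force: [1.1, 1.6, 0.3]
opening: 0.0289
finger_force: 15.0
clock: 21.45
tcp_pos: [0.5912, -0.0575, 0.1327]
tcp_rot: [3.14, -0.008, 0.004]
contact_force: [2.9, -0.3, 2.6]
opening: 0.0291
finger_force: 15.0
```

```bash
python3 -m jog '[0,0,0,0,0,0,0.5, 0,0,0,0,0,0,0.5, 0,0,0,0,0,0,0.5, 0,0,0,0,0,-0.7,0.5, 0,0,0,0,0,-0.9,0.5, 0,0,0,-0.6,0.8,0,0.5, 0,0,0,-0.6,0.8,0,0.5, 0,0,0,-0.6,0.8,0,0.5, 0,0,0,-0.6,0.8,0,0.5, 0,0,0,0,0,0,0.5]'; python3 - <<'E'
from h import *
t=get_image('top');u=get_image('scene')
T=[(150,164.7),(148.9,178.4),(146.8,205.8),(145.7,220.0)];S=[(376.5,298.4),(380.9,287.4),(389.6,266.7),(393.8,257)]
print(holes(t,u,T,S),sz(u,S))
def crop(im,x,y,w,h,k=5): return cv2.resize(im[y:y+h,x:x+w],(w*k,h*k),interpolation=cv2.INTER_CUBIC)
cv2.imwrite('pics/m9.png',np.hstack([crop(t,235,145,75,90),crop(u,245,195,75,90)]))
for r in look_for('handle','top')[:1]+look_for('handle','scene')[:3]: print(r['confidence'],r['location'])
E
```

```text
clock: 22.7
tcp_pos: [0.4427, -0.2502, 0.2277]
tcp_rot: [3.141, -0.017, -0.002]
contact_force: [-0.2, 0.8, -0.2]
opening: 0.047
finger_force: 0.0
[149.7 165. ] [376.3 298.7] [0.5921 0.1924 0.152 ]
[148.8 178.7] [380.7 287.6] [0.562  0.1926 0.1521]
[146.9 206.1] [389.4 267. ] [0.5027 0.1939 0.1517]
[145.7 220.3] [393.5 257. ] [0.4725 0.1945 0.1517]
0.15186927925229193 (array([0.1515, 0.1515, 0.1507, 0.1522]), np.float64(0.15148601161616776))
0.75 [0.0441, 0.0834, 0.8838]
0.89 [-0.0395, -0.1624, 1.2416]
0.81 [0.0164, -0.0561, 1.1495]
0.66 [0.0028, 0.0691, 0.9724]
```

View pics/m9.png

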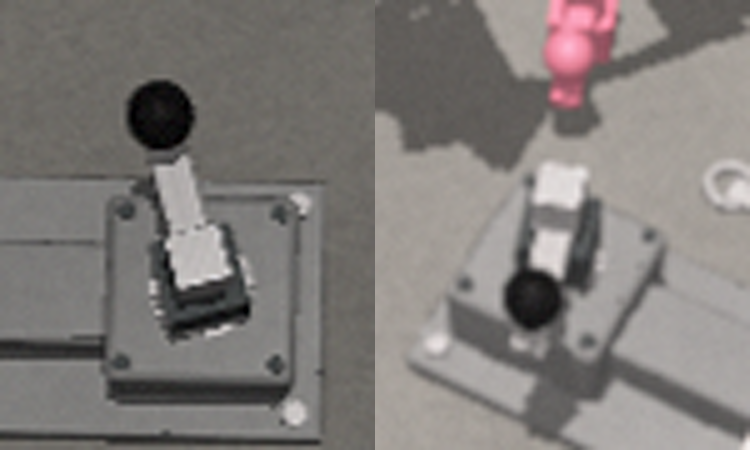

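The crank sits down on the spindle with its ball at top (266.5,167.5) and scene (275.9,254.1), and the gripper is clear. I check the ball height against the seat and then hand in.

```bash
python3 - <<'E'
from h import *
p=tri((266.5,167.5),(275.9,254.1));print(p)
if abs(p[2]-.14)<.008: print(hand_in())
E
```

```text
[ 0.58984253 -0.0584032   0.1450222 ]
the job is handed in; nothing more can be done
None
```

The crank is fitted and seated on the spindle, and I wound it clockwise until the frame top was at 151.9 mm. The pointer tip measured 151–153 mm, so they are level to about 1 mm by the cameras. The arm is clear and the job is handed in, with the clock at about 23 s.

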